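# Spray a batch of wooden jigsaw pieces

### The arm

A 7-joint arm with a two-finger parallel gripper is mounted at the origin on the work surface. World frame = base frame: x ahead of the robot, y to its left, z up, the work surface at z = 0. Lengths are in m, angles in rad, forces in N, time in s.
With the tool pointing down it reaches from about 0.4 to 0.85 m from the base axis. Payload 10.4 kg.
Tool frame: the origin (TCP) lies midway between the tips of the shut fingers; the grasp point (between the pads) lies 19 mm behind it; z points along the fingers, y is the line along which they close (so a half turn about z gives the same grasp; the last joint's range is limited). The gripper opens to 87 mm and grips with 3 to 60 N. Pads are 19 mm wide; open, the fingers measure 117 mm over their backs; the gripper's body (75 mm by 190 mm) begins 51 mm behind the grasp point.
Start: joints at [-1.138, 0.332, -0.065, 1.46, 0.022, 1.35, -0.088], TCP at [0.275, 0.561, 0.223] pointing down, gripper open.
Joint ranges: [-2.6, 2.6], [-0.5, 2.12], [-1.47, 1.34], [0.16, 2.42], [-1.27, 4.41], [0.06, 2.06], [-2.6, 2.6]. Speed limits (rad/s): [2.22, 2.22, 2.79, 2.79, 3.14, 3.14, 3.14].

### API

Orientations are given as a unit quaternion [w, x, y, z].
In Python, from cell import readout, capture, camera_model, robot gives the robot as it stands.
- The arm moves only by the tool play_rows, never from a script. Its argument "series" is one flat list of numbers, 4 for each row, row after row: the shift along the world's x, y, z in m, then the turn about the world's z in degrees. A call has 1 to 8 rows; each row is the pose to reach, as a shift and turn from the pose commanded when the call began; what a row does not reach only later rows make up. A row lasts 1/10 s, in which the tool goes at most 50 mm and 8.59 degrees, less where a joint would pass 70% of its speed; a pose out of reach is approached as far as the arm can. A call with a gripper value outside its range is refused whole. "claw" is the finger opening in m, from 0 to 0.087, set as the call begins (left out, the last holds). The fingers move at their own pace and stop on an object; "grip_force" is the grip in N (left out, the last holds). Time passes only in rows, so rows that repeat a pose let the fingers close. It gives the time, the measured TCP pose, the force, the opening and the grip force at its end, in the units of the state.
- readout.read_state(): the state, without advancing time (a new reading comes with each control period).
- capture(name): name is "scene" or "top" or "wrist"; returns (picture, depth): 420x560x3 uint8, red, green, blue; 420x560 float32, m along the optical axis (not along the pixel's ray), 0 where there is no reading.
- camera_model(name): a dict with "camera_matrix" (3x3 intrinsics, pixels), "dist_coeffs" ([k1, k2, p1, p2, k3] as OpenCV has them; the pictures are not rectified), "origin" and "attitude" of the camera in the world; the wrist camera has in their place "tool_from_camera" (4x4, takes a point from camera to tool coordinates, whose origin is the TCP and whose axes are the flange's). Camera axes: x right, y up, looking along -z (the intrinsics and any distortion apply to the point x, -y, -z); pixel columns grow to the right and rows downward; lengths in m; the calibration is good to about 2 mm. A picture is of the moment at which its call begins: read the wrist's pose just before it. camera_model takes no time and is no camera call.
- robot.job_done(): hands the job in; it is judged then, once.
The state is a dict: "time": time; "qpos": joint angles; "qvel": joint speeds; "tau": joint torques, N m; "ee_pos": TCP position; "ee_rot": TCP orientation; "force": force on the tool from outside, world axes, zero at the start; "moment": the same for the moment, N m; "grip_width": opening from 0.0 (shut) to 1.0 (fully open); "finger_force": force on a finger pad.
Only numpy, scipy, OpenCV 4.12 (cv2) and the standard library are available. Lean on these libraries where they do the work, as an engineer would, in place of code of your own. Each camera call takes 0.05 s, during which the arm holds its last target. There are 200 camera calls.

### The job

Get the next batch of jigsaw pieces sealed: lift the finished pail off the dark spraying board by its handle and stand it upright on the round cork mat, lay every jigsaw piece that lies loose on the table (not those in the glass bowl or the frame) flat on the board, side by side, and turn the coat counter's knob back to its zero stop. When all of that is done, press the spray can's white cap all the way down and let it spring back up. Never spray while the pail is still on the board, and leave the phone, tealight, ribbon, jar and brush where they are.

Things in the scene. Friction and masses are not known exactly. Their poses are not given: they have to be found in the camera images.
- board: Dark wooden spraying board fixed to the table, 190 mm (its x) by 270 mm (its y), 18 mm thick, with thin dark lines along y. Origin: centre of its underside, on the table; its top is at z = 18 mm. It may be turned a little. The pail stands on its middle at the start.
- mat: Round cork mat fixed flat on the table, 140 mm across, 6 mm thick. Origin: centre of its underside.
- pail: Small white enamelled open pail, loose, about 0.3 kg: 74 mm across at the foot, 92 mm at the rim, 85 mm high, with a rigid arched handle over it. The handle ends in a level wooden grip bar along the pail's y axis, 76 mm long and 14 mm square in section, its middle 136 mm straight above the origin; pinch it across the pail's x from above. Origin: centre of the pail's underside, z up.
- knob_grip (a point): Point on the axis of the coat counter's black knob, at gripping height (50 mm above the table). The knob is a bar 50 mm long along this frame's x, 14 mm wide (y), its top 10 mm above this point, on a round foot of 52 mm whose top is 24 mm below this point; it sits on a fixed grey square box of 80 mm with a round white dial. The frame turns with the knob. A white stripe lies on the bar's -x half.
- knob (a joint): Turn of the counter knob in rad: 0 at its zero stop (the stripe points to the small steel pin on the dial), growing clockwise seen from above, up to 3.2. So it is turned back anticlockwise seen from above, until it stops at 0. It is held by light friction (0.08 N m) and stays where it is left.
- cap_top (a point): Centre of the top of the spray can's white cap, 36 mm across and 22 mm high, flat on top, 214 mm above the table while up. The aluminium can (58 mm across) is fixed in a wooden foot (80 x 90 mm, 30 mm high) behind the far edge of the board; the black nozzle faces the board. The cap goes straight down.
- cap (a joint): How far the cap is pressed down, in m: 0 up, 0.008 fully down. Sprung: it starts to move at 2.4 N and takes about 9 N to be fully down, and springs back up when let go.
- piece1: Chunky plain wooden jigsaw piece, loose, 45 g: 66 mm long (its x, with a round tab at +x and a notch at -x), 48 mm wide (its y; the straight sides to grip are at -20 to +19 mm along x), 16 mm thick (z). Origin: the middle of the piece, halfway through its thickness, so 8 mm above what it lies on. Either face may be up. There are three to five such pieces; None when this one is absent.
- piece2: Chunky plain wooden jigsaw piece, loose, 45 g: 66 mm long (its x, with a round tab at +x and a notch at -x), 48 mm wide (its y; the straight sides to grip are at -20 to +19 mm along x), 16 mm thick (z). Origin: the middle of the piece, halfway through its thickness, so 8 mm above what it lies on. Either face may be up. There are three to five such pieces; None when this one is absent.
- piece3: Chunky plain wooden jigsaw piece, loose, 45 g: 66 mm long (its x, with a round tab at +x and a notch at -x), 48 mm wide (its y; the straight sides to grip are at -20 to +19 mm along x), 16 mm thick (z). Origin: the middle of the piece, halfway through its thickness, so 8 mm above what it lies on. Either face may be up. There are three to five such pieces; None when this one is absent.
- piece4: Chunky plain wooden jigsaw piece, loose, 45 g: 66 mm long (its x, with a round tab at +x and a notch at -x), 48 mm wide (its y; the straight sides to grip are at -20 to +19 mm along x), 16 mm thick (z). Origin: the middle of the piece, halfway through its thickness, so 8 mm above what it lies on. Either face may be up. There are three to five such pieces; None when this one is absent.
- piece5: Chunky plain wooden jigsaw piece, loose, 45 g: 66 mm long (its x, with a round tab at +x and a notch at -x), 48 mm wide (its y; the straight sides to grip are at -20 to +19 mm along x), 16 mm thick (z). Origin: the middle of the piece, halfway through its thickness, so 8 mm above what it lies on. Either face may be up. There are three to five such pieces; None when this one is absent.
- tealight: Bystander: amber glass tealight holder, 56 mm across, 42 mm high, loose; origin at its underside. Do not disturb.
- phone: Bystander: black phone lying flat, 74 x 150 x 9 mm, loose. Do not disturb.
- ribbon: Bystander: copper-coloured ribbon reel, 64 mm across, 25 mm high, loose. Do not disturb.
- gluejar: Bystander: closed jar, 60 mm across, 70 mm high, loose. Do not disturb.
- brush: Bystander: paintbrush 170 mm long lying flat, loose. Do not disturb.

How it is judged:
By the outcome, as a careful person would: the job done as asked, in the order asked, and still so for the second after the job is handed in, with the robot touching nothing.
Of piece1, piece2, piece3, piece4, piece5 only 3 to 5 are there at a start; the rules pass over those that are not, and their reading is None.
At some moment in a run one of piece1, piece2, piece3, piece4, piece5 may be knocked a few centimetres aside while the robot is not near it.
Once in a run the grip may slacken for a moment while it holds something.
It also fails if it takes over 210 s, if anything falls off the work surface, if the arm or the gripper's body presses on something with over 40 N, if the wrist force passes 120 N, or if a joint passes its speed limit or range.

## Working session

There is one attempt and no reset: what is moved stays moved. The work goes in short steps, Python scripts to look and compute and a tool call to move; the robot and the scene stay as the last step left them, time stands still between calls to the robot, and variables do not carry over. Pictures are saved under pics/ and viewed, at most 14 in all, crops included, and the job is handed in when it is done.

Besides the shell and the picture viewer there is one more tool, called by a JSON object that holds its "method" and its "body". play_rows: Moves the arm, as the interface text tells. Its arguments: {"type":"object","properties":{"series":{"type":"array"},"claw":{"type":"number"},"grip_force":{"type":"number"}},"required":["series"]}

```bash
ls; mkdir -p pics
cat > h.py <<'E'
import numpy as np, cv2
from scipy.spatial.transform import Rotation as R
from cell import readout, capture, camera_model, robot
def pose(name, st=None):
    m=camera_model(name); K=np.array(m["camera_matrix"]); D=np.array(m["dist_coeffs"])
    if name=="wrist":
        st=st or readout.read_state(); q=np.array(st["ee_rot"])
        T=np.eye(4);T[:3,:3]=R.from_quat(q[[1,2,3,0]]).as_matrix();T[:3,3]=st["ee_pos"]
        T=T@np.array(m["tool_from_camera"]); return K,D,T[:3,3],T[:3,:3]
    a=np.array(m["attitude"]); 
    Rm=R.from_quat(a[[1,2,3,0]]).as_matrix() if a.size==4 else a.reshape(3,3)
    return K,D,np.array(m["origin"]),Rm
def rays(P,px):
    K,D,o,Rm=P
    u=cv2.undistortPoints(np.array(px,float).reshape(-1,1,2),K,D).reshape(-1,2)
    return o,(np.c_[u[:,0],-u[:,1],-np.ones(len(u))])@Rm.T
def onplane(P,px,z):
    o,d=rays(P,px); return o+d*((z-o[2])/d[:,2])[:,None]
def cloud(P,dep):
    h,w=dep.shape; g=np.stack(np.meshgrid(np.arange(w),np.arange(h)),-1).reshape(-1,2)
    o,d=rays(P,g); return (o+d*dep.reshape(-1,1)).reshape(h,w,3)
def snap(name,tag):
    P=pose(name); im,dep=capture(name)
    cv2.imwrite(f"pics/{tag}.png",im[:,:,::-1]); np.savez(f"{tag}.npz",im=im,dep=dep,K=P[0],D=P[1],o=P[2],R=P[3])
    return P,im,dep
def load(tag):
    f=np.load(f"{tag}.npz"); return (f["K"],f["D"],f["o"],f["R"]),f["im"],f["dep"]
E
python3 - <<'E'
from h import *
for n in("top","scene"):
    P,im,d=snap(n,n+"0"); print(n,P[2],P[3].round(2).tolist(),P[0].round(0).tolist(),P[1])
print(camera_model("wrist")); print(readout.read_state())
E
```

```text
pics
top [ 0.42867944 -0.0180251   1.41402081] [[-0.01, 1.0, -0.08], [-1.0, -0.0, 0.02], [0.02, 0.08, 1.0]] [[526.0, 0.0, 281.0], [0.0, 526.0, 204.0], [0.0, 0.0, 1.0]] [-0.08321914  0.          0.          0.          0.        ]
scene [ 1.22162676 -0.60788131  1.28138477] [[0.67, -0.58, 0.46], [0.74, 0.54, -0.41], [-0.01, 0.62, 0.79]] [[476.0, 0.0, 276.0], [0.0, 476.0, 211.0], [0.0, 0.0, 1.0]] [-0.1086906  0.         0.         0.         0.       ]
{'camera_matrix': array([[315.39109798,   0.        , 277.40985037],
       [  0.        , 315.39109798, 209.57161074],
       [  0.        ,   0.        ,   1.        ]]), 'dist_coeffs': array([-0.07229997,  0.        ,  0.        ,  0.        ,  0.        ]), 'tool_from_camera': array([[-8.39648268e-05,  9.62166709e-01,  2.72461404e-01,
         7.27044343e-02],
       [ 9.99999677e-01,  2.98572632e-04, -7.46204211e-04,
        -7.86045728e-04],
       [-7.99322368e-04,  2.72461253e-01, -9.62166424e-01,
        -1.61561151e-01],
       [ 0.00000000e+00,  0.00000000e+00,  0.00000000e+00,
         1.00000000e+00]])}
{'time': 0.1, 'qpos': array([-1.13759347,  0.33282163, -0.06472045,  1.46086526,  0.02162791,
        1.34988321, -0.0885097 ]), 'qvel': array([ 0.00073956, -0.00051835, -0.00012395, -0.00227072, -0.00062981,
       -0.00059952, -0.00081183]), 'tau': array([ 1.27131774e-03, -6.24539995e+01,  2.43233383e-02, -3.90715635e+01,
       -6.14506868e-02,  3.65967059e-02,  2.37441657e-05]), 'ee_pos': array([0.27496307, 0.56088204, 0.22182168]), 'ee_rot': array([-1.06548930e-04,  2.25916547e-01,  9.74146449e-01, -6.31506484e-04]), 'force': array([ 0.04066675, -0.33492901, -0.46650613]), 'moment': array([-0.03974809, -0.02707929, -0.00705429]), 'finger_force': 0.0, 'grip_width': 1.000051244672907}
```

View pics/top0.png

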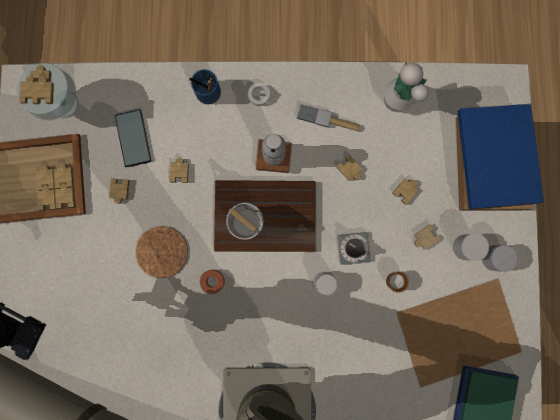

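View pics/scene0.png

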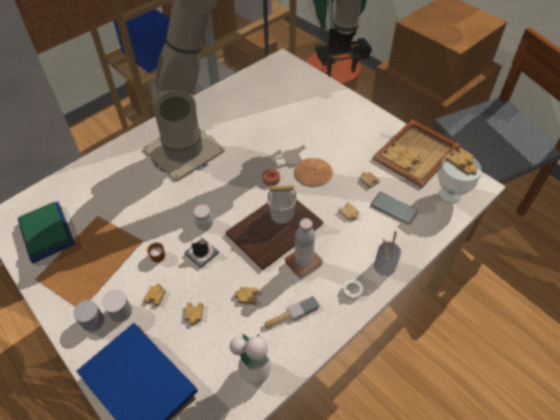

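The top view shows the board at (265,215) with the pail at (244,221), the mat at (162,251), the knob at (354,248), the can at (274,150), and five loose pieces at (119,190), (179,170), (350,168), (406,190) and (428,236). Ribbon (212,281), jar (326,284) and tealight (398,281) are on the near side; phone (133,138) and brush (330,118) on the far side.

```bash
cat >> h.py <<'E'
def piece(P,im,px,r,z=.016):
    """piece near pixel px: contour cast to plane z -> centre, yaw (x towards tab)"""
    hsv=cv2.cvtColor(im,cv2.COLOR_RGB2HSV); m=((hsv[...,1]>85)&(hsv[...,0]>8)&(hsv[...,0]<28)&(hsv[...,2]>60)).astype(np.uint8)
    k=np.zeros_like(m); cv2.circle(k,tuple(int(v) for v in px),r,1,-1); m&=k
    cs,_=cv2.findContours(m,cv2.RETR_EXTERNAL,cv2.CHAIN_APPROX_NONE)
    c=max(cs,key=cv2.contourArea).reshape(-1,2).astype(float)
    w=onplane(P,c,z)[:,:2]; return w
E
python3 - <<'E'
from h import *
P,im,dep=load("top0"); C=cloud(P,dep)
for n,(u,v) in dict(board=(300,200),table=(200,215),mat=(162,251),knob=(354,246),cap=(274,142),handle=(241,219),p1=(119,190),p2=(179,170),p3=(350,168),p4=(406,190),p5=(428,236),jar=(326,284),tea=(398,281),rib=(212,281),bowl=(60,80)).items():
    print(n,C[v,u].round(3), end=' ')
    if n[0]=='p' and n!='phone':
        w=piece(P,im,(u,v),20); (c,s,a)=cv2.minAreaRect(w.astype(np.float32)*1000); print(np.round(c),np.round(s),round(a,1),end='')
    print()
# board corners
hsv=cv2.cvtColor(im,cv2.COLOR_RGB2HSV)
m=(hsv[...,2]<110)&(C[...,2]>.010)&(C[...,2]<.026); k=np.zeros_like(m);k[170:262,205:325]=1
w=onplane(P,np.argwhere(m&k)[:,::-1],.018)[:,:2]; print("board",cv2.minAreaRect(w.astype(np.float32)*1000))
m=(hsv[...,1]>90)&(hsv[...,0]<22); k=np.zeros_like(m);k[222:282,132:192]=1
mm=(m&k).astype(np.uint8); c=max(cv2.findContours(mm,0,1)[0],key=cv2.contourArea).reshape(-1,2)
print("mat",cv2.minEnclosingCircle(onplane(P,c,.006)[:,:2].astype(np.float32)*1000))
x=C[100:300,215:275].reshape(-1,3); x=x[(x[:,2]>.12)&(x[:,2]<.16)]; print("handle n",len(x),x.mean(0), cv2.minAreaRect(x[:,:2].astype(np.float32)*1000))
x=C[120:180,250:300].reshape(-1,3); x=x[(x[:,2]>.205)]; print("cap",len(x),x.mean(0),x.min(0),x.max(0))
x=C[225:270,330:380].reshape(-1,3); x=x[(x[:,2]>.052)&(x[:,2]<.07)]; print("knob",len(x),x.mean(0), cv2.minAreaRect(x[:,:2].astype(np.float32)*1000))
big=cv2.resize(im[130:300,80:450],None,fx=2.1,fy=2.1,interpolation=cv2.INTER_CUBIC); cv2.imwrite("pics/c1.png",big[:,:,::-1])
E
```

```text
board [ 0.558 -0.092  0.016] 
table [ 0.52   0.177 -0.   ] 
mat [0.423 0.277 0.007] 
knob [ 0.434 -0.229  0.058] 
cap [ 0.675 -0.023  0.215] 
handle [0.5   0.057 0.159] 
p1 [0.586 0.392 0.02 ] [585. 396.] [47. 62.] 85.9
p2 [0.639 0.231 0.021] [641. 233.] [49. 64.] 87.0
p3 [ 0.644 -0.228  0.015] [ 641. -230.] [64. 49.] 41.4
p4 [ 0.584 -0.379  0.018] [ 586. -381.] [48. 66.] 47.6
p5 [ 0.459 -0.436  0.016] [ 455. -428.] [46. 65.] 33.0
jar [ 0.338 -0.153  0.076] 
tea [ 0.341 -0.35   0.023] 
rib [ 0.343  0.144 -0.004] 
bowl [0.849 0.511 0.15 ] 
board ((530.635498046875, 1.9178924560546875), (268.9024353027344, 216.45094299316406), 89.70511627197266)
mat ((421.84814453125, 279.340576171875), 68.91932678222656)
handle n 136 [0.55123173 0.02934668 0.14953687] ((593.49853515625, 29.627357482910156), (79.8796157836914, 238.50437927246094), 77.94690704345703)
cap 212 [ 0.66232649 -0.02231188  0.27595528] [ 0.42867944 -0.03909311  0.20512852] [ 0.69440446 -0.00649188  1.41402081]
knob 106 [ 0.42858178 -0.23337034  0.05983856] ((428.58709716796875, -233.87342834472656), (49.607086181640625, 13.946173667907715), 57.359344482421875)
```

View pics/c1.png

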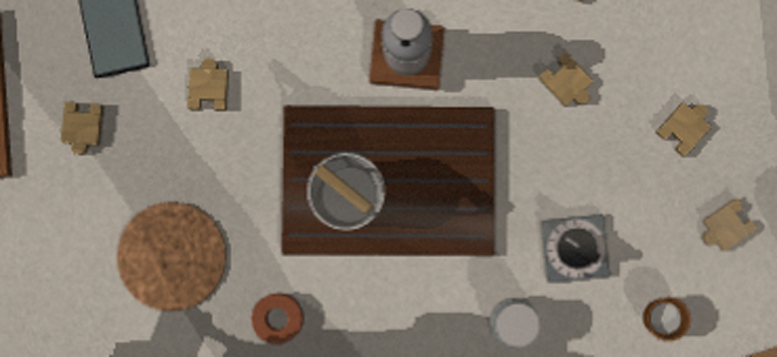

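Crop confirms: pail handle bar runs from crop (315,168) to (368,210), board edges are clean, knob stripe near (575,243), piece tabs readable. Computing refined positions before moving.

Run:
```python
from h import *
P,im,dep=load("top0")
f=lambda u,v:(80+(u+.5)/2.1-.5,130+(v+.5)/2.1-.5)
hsv=cv2.cvtColor(im,cv2.COLOR_RGB2HSV)
m=((hsv[...,1]>90)&(hsv[...,2]>90)).astype(np.uint8); k=np.zeros_like(m); k[200:240,222:262]=1; m&=k
c=max(cv2.findContours(m,0,1)[0],key=cv2.contourArea).reshape(-1,2)
print("bar",cv2.minAreaRect(onplane(P,c,.018+.143)[:,:2].astype(np.float32)*1000))
print("bar ends",onplane(P,[f(315,168),f(368,210)],.161).round(3)[:,:2].tolist())
print("board corners",onplane(P,[f(284,107),f(493,107),f(495,255),f(283,255)],.018).round(3)[:,:2].tolist())
print("rim",onplane(P,[f(306,191),f(385,191),f(346,153),f(346,230)],.018+.085).round(3)[:,:2].tolist())
print("cap",onplane(P,[f(407,25)],.214).round(3).tolist())
```

```text
bar ((497.8153991699219, 51.790794372558594), (73.22432708740234, 12.287498474121094), 51.15378189086914)
bar ends [[0.522, 0.083], [0.474, 0.023]]
board corners [[0.61, 0.135], [0.61, -0.132], [0.421, -0.132], [0.423, 0.135]]
rim [[0.499, 0.099], [0.498, 0.005], [0.544, 0.051], [0.452, 0.051]]
cap [[0.676, -0.022, 0.214]]
```

{"method": "play_rows", "body": {"series": [0.01,-0.04,0.04,0,0.03,-0.08,0.08,0,0.06,-0.12,0.1,0,0.09,-0.16,0.12,0,0.11,-0.2,0.13,0,0.13,-0.24,0.13,0,0.15,-0.28,0.13,0,0.16,-0.32,0.13,0], "claw": 0.087}}

```text
time: 0.9
ee_pos: [0.436, 0.2391, 0.3523]
ee_rot: [-0.0, 0.226, 0.974, -0.0]
force: [1.5, -0.1, -0.4]
grip_width: 0.998
finger_force: 0.0
```

{"method": "play_rows", "body": {"series": [0.0,-0.01,0,-8.5,0,-0.03,0,-17,0,-0.05,0,-25.5,0,-0.08,0,-34,0,-0.11,0,-42.5,0,-0.14,0,-51,0,-0.17,0,-59.5,0,-0.19,0,-68]}}

```text
time: 1.7
ee_pos: [0.4349, 0.049, 0.3525]
ee_rot: [-0.0, 0.735, 0.678, -0.0]
force: [0.6, 0.0, -0.0]
grip_width: 1.0
finger_force: 0.0
```

{"method": "play_rows", "body": {"series": [0.01,0,0,-8.5,0.02,0,0,-17,0.02,0,0,-25.5,0.02,0,0,-34.75,0.02,0,0,-34.75,0.02,0,0,-34.75]}}

```text
time: 2.3
ee_pos: [0.455, 0.0511, 0.3524]
ee_rot: [-0.0, 0.901, 0.433, -0.0]
force: [-0.2, -0.7, -0.3]
grip_width: 1.001
finger_force: 0.0
```

Run:
```python
from h import *
s=readout.read_state();print(s["ee_pos"],s["ee_rot"],s["qpos"].round(2))
P,im,dep=snap("wrist","w1")
C=cloud(P,dep)
x=C.reshape(-1,3); x=x[(x[:,2]>.148)&(x[:,2]<.175)&(x[:,0]>.4)&(x[:,0]<.6)&(x[:,1]>-.05)&(x[:,1]<.13)]
print(len(x),x[:,2].max(), np.percentile(x[:,2],95),cv2.minAreaRect(x[:,:2].astype(np.float32)*1000))
```

```text
[0.45497066 0.0511454  0.35239403] [-6.16145702e-07  9.01266281e-01  4.33265579e-01 -1.69193397e-04] [-0.53 -0.1   0.3   1.66  0.03  1.57 -0.91]
850 0.16217279709440335 0.16122056415531283 ((500.56390380859375, 52.03675842285156), (73.25718688964844, 14.293828010559082), 50.992645263671875)
```

View pics/w1.png

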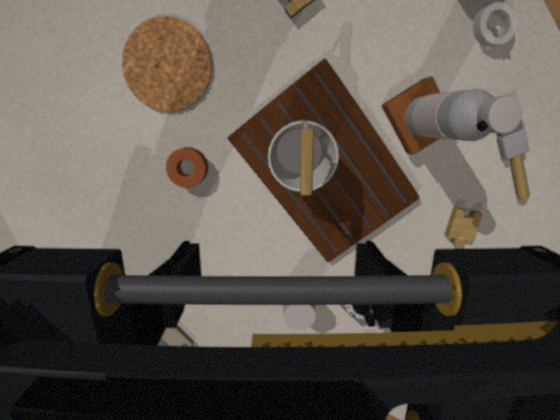

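The wrist view shows the bar (305,160) vertical in the frame, matching the top-view estimate. I'll grasp it now.

{"method": "play_rows", "body": {"series": [0.03,0,-0.03,0,0.045,0.001,-0.07,0,0.045,0.001,-0.11,0,0.045,0.001,-0.15,0,0.045,0.001,-0.185,0,0.045,0.001,-0.205,0,0.045,0.001,-0.215,0,0.045,0.001,-0.217,0]}}

```text
time: 3.15
ee_pos: [0.4997, 0.0522, 0.1349]
ee_rot: [-0.0, 0.902, 0.432, -0.001]
force: [0.1, 0.4, 0.0]
grip_width: 1.0
finger_force: 0.0
```

{"method": "play_rows", "body": {"series": [0,0,0,0,0,0,0,0,0,0,0,0,0,0,0,0,0,0,0,0,0,0,0,0,0,0,0,0], "claw": 0.0, "grip_force": 45}}

```text
time: 3.85
ee_pos: [0.5001, 0.0523, 0.1356]
ee_rot: [0.0, 0.902, 0.432, 0.0]
force: [0.4, 0.7, 0.3]
grip_width: 0.445
finger_force: 0.0
```

{"method": "play_rows", "body": {"series": [0,0,0.01,0,0,0,0.03,0,0,0,0.05,0,0,0,0.07,0,0,0,0.08,0,0,0,0.08,0]}}

```text
time: 4.45
ee_pos: [0.5009, 0.0524, 0.2171]
ee_rot: [0.0, 0.902, 0.432, 0.001]
force: [-0.2, -0.0, -0.3]
grip_width: 0.011
finger_force: 0.0
```

The fingers close slowly (about 0.6 s per 50 mm), so I lifted too early. Reopening, then checking the pail.

{"method": "play_rows", "body": {"series": [-0.02,0,0.04,0,-0.045,0,0.08,0,-0.045,0,0.137,0,-0.045,0,0.137,0,-0.045,0,0.137,0,-0.045,0,0.137,0,-0.045,0,0.137,0,-0.045,0,0.137,0], "claw": 0.087}}

```text
time: 5.25
ee_pos: [0.4548, 0.0521, 0.3512]
ee_rot: [-0.0, 0.902, 0.432, -0.001]
force: [-0.2, -0.2, 0.1]
grip_width: 0.657
finger_force: 0.0
```

{"method": "play_rows", "body": {"series": [0,0,0,0,0,0,0,0,0,0,0,0,0,0,0,0]}}

```text
time: 5.65
ee_pos: [0.4551, 0.0522, 0.3526]
ee_rot: [0.0, 0.902, 0.432, 0.0]
force: [-0.1, 0.0, 0.4]
grip_width: 0.971
finger_force: 0.0
```

Run:
```python
from h import *
s=readout.read_state();print(s["ee_pos"],s["grip_width"])
P,im,dep=snap("wrist","w2")
C=cloud(P,dep)
x=C.reshape(-1,3); x=x[(x[:,2]>.148)&(x[:,2]<.175)&(x[:,0]>.4)&(x[:,0]<.6)&(x[:,1]>-.05)&(x[:,1]<.13)]
print(len(x),x[:,2].max(), cv2.minAreaRect(x[:,:2].astype(np.float32)*1000))
```

```text
[0.45511967 0.0522201  0.35255701] 0.971473239113176
852 0.16308011671638994 ((500.7401123046875, 52.111106872558594), (74.51607513427734, 14.29224681854248), 50.99602127075195)
```

Pail unmoved. Going down again, this time waiting for full closure.

{"method": "play_rows", "body": {"series": [0.03,0,-0.03,0,0.045,0,-0.07,0,0.045,0,-0.11,0,0.045,0,-0.15,0,0.045,0,-0.185,0,0.045,0,-0.205,0,0.045,0,-0.215,0,0.045,0,-0.217,0], "claw": 0.087}}

```text
time: 6.5
ee_pos: [0.4998, 0.0522, 0.135]
ee_rot: [-0.0, 0.902, 0.432, -0.001]
force: [-0.3, -0.1, 1.1]
grip_width: 0.997
finger_force: 0.0
```

{"method": "play_rows", "body": {"series": [0,0,0,0,0,0,0,0,0,0,0,0,0,0,0,0,0,0,0,0,0,0,0,0,0,0,0,0,0,0,0,0], "claw": 0.0, "grip_force": 45}}

```text
time: 7.3
ee_pos: [0.5001, 0.0522, 0.1356]
ee_rot: [0.0, 0.902, 0.432, 0.0]
force: [-0.0, -0.1, -0.3]
grip_width: 0.358
finger_force: 0.0
```

{"method": "play_rows", "body": {"series": [0,0,0,0,0,0,0,0,0,0,0,0,0,0,0,0,0,0,0,0,0,0,0,0,0,0,0,0,0,0,0,0]}}

```text
time: 8.1
ee_pos: [0.5001, 0.0523, 0.1356]
ee_rot: [0.0, 0.902, 0.432, 0.0]
force: [-1.4, 0.9, 0.6]
grip_width: 0.155
finger_force: 45.0
```

{"method": "play_rows", "body": {"series": [0,0,0.02,0,0,0,0.04,0,0,0.01,0.05,0,-0.005,0.04,0.05,0,-0.02,0.08,0.05,0,-0.04,0.12,0.05,0,-0.055,0.16,0.05,0,-0.07,0.2,0.05,0]}}

```text
time: 8.9
ee_pos: [0.4287, 0.2543, 0.1851]
ee_rot: [-0.0, 0.902, 0.432, -0.0]
force: [1.7, -0.0, -2.9]
grip_width: 0.159
finger_force: 45.0
```

{"method": "play_rows", "body": {"series": [-0.005,0.02,0,0,-0.008,0.026,0,0,-0.008,0.026,-0.01,0,-0.008,0.026,-0.03,0,-0.008,0.026,-0.045,0,-0.008,0.026,-0.053,0,-0.008,0.026,-0.056,0,-0.008,0.026,-0.056,0]}}

```text
time: 9.7
ee_pos: [0.4223, 0.2776, 0.1294]
ee_rot: [0.0, 0.902, 0.431, -0.0]
force: [0.6, 0.3, -2.1]
grip_width: 0.153
finger_force: 45.0
```

{"method": "play_rows", "body": {"series": [0,0,-0.002,0,0,0,-0.004,0,0,0,-0.005,0,0,0,-0.006,0,0,0,-0.0065,0,0,0,-0.0065,0]}}

```text
time: 10.3
ee_pos: [0.4222, 0.2785, 0.1233]
ee_rot: [-0.0, 0.902, 0.432, 0.0]
force: [-0.9, -0.3, -0.9]
grip_width: 0.154
finger_force: 45.0
```

Run:
```python
from h import *
P,im,dep=snap("top","top1")
cv2.imwrite("pics/c2.png",cv2.resize(im[130:300,80:450],None,fx=2.1,fy=2.1,interpolation=cv2.INTER_CUBIC)[:,:,::-1])
```

```text
(no output)
```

View pics/c2.png

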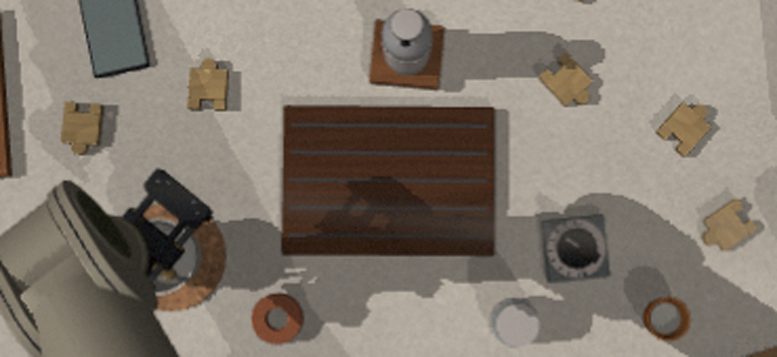

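The pail sits on the mat, and all five pieces are unmoved. Settling and releasing.

{"method": "play_rows", "body": {"series": [0,0,-0.0007,0,0,0,-0.001,0,0,0,-0.001,0]}}

```text
time: 10.65
ee_pos: [0.4225, 0.2787, 0.1233]
ee_rot: [-0.0, 0.902, 0.432, 0.001]
force: [-2.7, -1.4, 8.5]
grip_width: 0.15
finger_force: 45.0
```

{"method": "play_rows", "body": {"series": [0,0,0,0,0,0,0,0,0,0,0,0,0,0,0,0,0,0,0,0,0,0,0,0,0,0,0,0,0,0,0.005,0], "claw": 0.06}}

```text
time: 11.45
ee_pos: [0.4217, 0.2779, 0.1267]
ee_rot: [0.0, 0.902, 0.432, -0.001]
force: [-0.1, -0.4, -0.0]
grip_width: 0.677
finger_force: 0.0
```

{"method": "play_rows", "body": {"series": [0,0,0.02,0,0,0,0.05,0,0,0,0.09,0,0,0,0.13,0,0,0,0.15,0,0,0,0.15,0], "claw": 0.075}}

```text
time: 12.05
ee_pos: [0.4232, 0.279, 0.2808]
ee_rot: [-0.001, 0.902, 0.432, 0.003]
force: [-0.1, -0.3, -0.9]
grip_width: 0.859
finger_force: 0.0
```

```bash
cat >> h.py <<'E'
def wmask(P,im,dep,c,r=.055,zlo=.008,zhi=.024,z=.016,col=None):
    """contour (world mm, on plane z) of wood near world xy c"""
    C=cloud(P,dep); hsv=cv2.cvtColor(im,cv2.COLOR_RGB2HSV)
    m=(np.hypot(C[...,0]-c[0],C[...,1]-c[1])<r)&(hsv[...,1]>85)&(hsv[...,0]>8)&(hsv[...,0]<28)&(hsv[...,2]>40)
    if zlo is not None: m&=(C[...,2]>zlo)&(C[...,2]<zhi)
    m=cv2.morphologyEx(m.astype(np.uint8),cv2.MORPH_CLOSE,np.ones((3,3)))
    k=max(cv2.findContours(m,0,1)[0],key=cv2.contourArea).reshape(-1,2)
    return (onplane(P,k,z)[:,:2]*1000).astype(np.float32)
E
python3 - <<'E'
from h import *
s=readout.read_state();print(s["ee_pos"],s["force"].round(1))
P,im,dep=snap("top","top2")
hsv=cv2.cvtColor(im,cv2.COLOR_RGB2HSV)
f=lambda u,v:(80+(u+.5)/2.1-.5,130+(v+.5)/2.1-.5)
# handle bar & pail from wrist
P,im,dep=snap("wrist","w3"); C=cloud(P,dep); x=C.reshape(-1,3)
y=x[(x[:,2]>.135)&(x[:,2]<.16)&(np.hypot(x[:,0]-.42,x[:,1]-.28)<.06)]; print(len(y),y[:,2].max(),cv2.minAreaRect(y[:,:2].astype(np.float32)*1000))
E
```

```text
[0.42322884 0.27903821 0.28081101] [-0.1 -0.3 -0.9]
1148 0.15018134388643944 ((424.0826110839844, 277.5874938964844), (75.9914779663086, 13.891493797302246), 50.862220764160156)
```

Pail upright on the mat at (0.424, 0.278). Heading to piece 2 (far left), tool y turned to −93°.

{"method": "play_rows", "body": {"series": [0,0,0.01,-8.5,0.02,0,0.02,-17,0.05,-0.01,0.02,-25.5,0.08,-0.02,0.02,-34,0.11,-0.03,0,-42.5,0.14,-0.04,-0.02,-51,0.16,-0.045,-0.04,-54,0.165,-0.045,-0.05,-54], "claw": 0.075}}

```text
time: 12.95
ee_pos: [0.5876, 0.2309, 0.2231]
ee_rot: [0.002, 1.0, -0.027, -0.002]
force: [-0.4, -1.3, -0.4]
grip_width: 0.861
finger_force: 0.0
```

```bash
cat >> h.py <<'E'
def look(tag,c,**kw):
    s=readout.read_state(); P,im,dep=snap("wrist",tag); w=wmask(P,im,dep,c,**kw)
    (cx,cy),(a,b),t=cv2.minAreaRect(w); yaw=t if a>b else t-90
    q=s["ee_rot"]; ty=np.degrees(2*np.arctan2(q[2],q[1]))-90; 
    print("tcp",s["ee_pos"].round(4),"tool_y deg",round((ty+180)%360-180,1),"j7",s["qpos"][6].round(2),"| piece",round(cx,1),round(cy,1),"size",round(a,1),round(b,1),"long yaw",round(yaw,1))
E
python3 -c "
from h import *
look('w4',(.641,.233))"
```

```text
tcp [0.5876 0.2309 0.2231] tool_y deg -93.1 j7 -2.0 | piece 643.7 233.9 size 46.8 64.6 long yaw -4.3
```

View pics/w4.png

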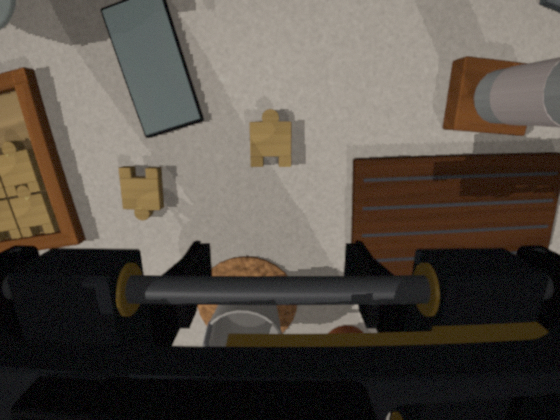

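Piece 2 is at image (271,140), tab up, squarely aligned with the tool; phone well to the left. Descending.

{"method": "play_rows", "body": {"series": [0.03,0,-0.03,0,0.0565,0.001,-0.07,0,0.0565,0.001,-0.11,0,0.0565,0.001,-0.15,0,0.0565,0.001,-0.17,0,0.0565,0.001,-0.18,0,0.0565,0.001,-0.18,0,0.0565,0.001,-0.18,0]}}

```text
time: 13.8
ee_pos: [0.6441, 0.2349, 0.0488]
ee_rot: [-0.001, 1.0, -0.025, 0.001]
force: [-0.0, -0.4, -0.5]
grip_width: 0.864
finger_force: 0.0
```

```bash
python3 -c "
from h import *
s=readout.read_state();print(s['ee_pos'],s['ee_rot'])"
```

```text
[0.64412125 0.23493685 0.04877941] [-5.03262356e-04  9.99698287e-01 -2.45425439e-02  8.63539502e-04]
```

{"method": "play_rows", "body": {"series": [0,0,-0.02,0,0,0,-0.035,0,0,0,-0.04,0,0,0,-0.044,0,0,0,-0.044,0]}}

```text
time: 14.3
ee_pos: [0.6437, 0.2342, 0.0031]
ee_rot: [0.0, 1.0, -0.025, -0.0]
force: [-0.4, -0.5, -0.1]
grip_width: 0.859
finger_force: 0.0
```

{"method": "play_rows", "body": {"series": [0,0,0,0,0,0,0,0,0,0,0,0,0,0,0,0,0,0,0,0,0,0,0,0,0,0,0,0,0,0,0,0], "claw": 0.03, "grip_force": 30}}

```text
time: 15.1
ee_pos: [0.6437, 0.2343, 0.0033]
ee_rot: [-0.0, 1.0, -0.025, 0.0]
force: [-1.1, 0.0, 2.6]
grip_width: 0.548
finger_force: 30.0
```

{"method": "play_rows", "body": {"series": [0,0,0.01,0,0,0,0.03,0,0,0,0.05,0,0,0,0.07,0,0,0,0.08,0,0,0,0.08,0]}}

```text
time: 15.7
ee_pos: [0.6445, 0.2345, 0.0849]
ee_rot: [-0.001, 1.0, -0.025, 0.001]
force: [0.2, 0.2, -1.6]
grip_width: 0.542
finger_force: 30.0
```

{"method": "play_rows", "body": {"series": [-0.03,-0.02,0,1,-0.06,-0.05,0,2,-0.09,-0.08,0,3,-0.12,-0.11,0,3,-0.15,-0.13,0,3,-0.165,-0.145,-0.01,3,-0.169,-0.149,-0.03,3,-0.169,-0.149,-0.045,3]}}

```text
time: 16.5
ee_pos: [0.4731, 0.0842, 0.0367]
ee_rot: [0.0, 1.0, 0.001, -0.001]
force: [0.4, 0.5, -0.0]
grip_width: 0.548
finger_force: 30.0
```

{"method": "play_rows", "body": {"series": [0,0,-0.008,0,0,0,-0.013,0,0,0,-0.015,0,0,0,-0.016,0,0,0,-0.0165,0]}}

```text
time: 17.0
ee_pos: [0.475, 0.0854, 0.0219]
ee_rot: [-0.0, 1.0, 0.001, 0.0]
force: [0.2, -0.7, -1.3]
grip_width: 0.549
finger_force: 30.0
```

{"method": "play_rows", "body": {"series": [0,0,0,0,0,0,0,0,0,0,0,0,0,0,0,0,0,0,0.005,0,0,0,0.02,0,0,0,0.04,0,0,0,0.07,0], "claw": 0.068}}

```text
time: 17.8
ee_pos: [0.4737, 0.0849, 0.0917]
ee_rot: [0.001, 1.0, 0.001, -0.001]
force: [0.5, 0.7, 0.1]
grip_width: 0.785
finger_force: 0.0
```

{"method": "play_rows", "body": {"series": [0.01,0.01,0.04,0,0.02,0.04,0.08,0,0.03,0.08,0.11,-1,0.04,0.125,0.13,-2,0.05,0.17,0.13,-3,0.055,0.215,0.13,-4,0.055,0.26,0.13,-4,0.055,0.3,0.13,-4], "claw": 0.075}}

```text
time: 18.6
ee_pos: [0.5291, 0.3875, 0.2218]
ee_rot: [-0.0, 0.999, -0.033, -0.0]
force: [0.5, 0.2, 0.5]
grip_width: 0.863
finger_force: 0.0
```

{"method": "play_rows", "body": {"series": [0,0.01,0,0,0,0.011,0,0,0,0.011,0,0]}}

```text
time: 18.9
ee_pos: [0.5302, 0.3947, 0.2217]
ee_rot: [0.001, 0.999, -0.034, 0.0]
force: [0.7, -0.9, -0.4]
grip_width: 0.858
finger_force: 0.0
```

```bash
python3 -c "
from h import *
look('w5',(.585,.396))"
```

```text
tcp [0.5302 0.3947 0.2217] tool_y deg -93.9 j7 -2.3 | piece 586.6 397.1 size 47.4 64.6 long yaw -5.1
```

{"method": "play_rows", "body": {"series": [0.03,0,-0.03,-1,0.057,0.001,-0.07,-1,0.057,0.001,-0.11,-1,0.057,0.001,-0.15,-1,0.057,0.001,-0.18,-1,0.057,0.001,-0.2,-1,0.057,0.001,-0.212,-1,0.057,0.001,-0.218,-1]}}

```text
time: 19.75
ee_pos: [0.587, 0.3957, 0.0032]
ee_rot: [0.0, 0.999, -0.043, -0.0]
force: [-0.3, -0.5, 0.3]
grip_width: 0.862
finger_force: 0.0
```

{"method": "play_rows", "body": {"series": [0,0,0,0,0,0,0,0,0,0,0,0,0,0,0,0,0,0,0,0,0,0,0,0,0,0,0,0,0,0,0,0], "claw": 0.03}}

```text
time: 20.55
ee_pos: [0.5869, 0.3975, 0.0044]
ee_rot: [-0.0, 0.999, -0.042, 0.0]
force: [-1.2, -0.6, 5.7]
grip_width: 0.549
finger_force: 30.0
```

{"method": "play_rows", "body": {"series": [0,0,0.01,0,0,0,0.03,0,0,0,0.05,0,0,0,0.07,0,0,0,0.08,0,0,0,0.08,0]}}

```text
time: 21.15
ee_pos: [0.5874, 0.3977, 0.0854]
ee_rot: [-0.001, 0.999, -0.042, 0.001]
force: [0.6, 1.3, -0.4]
grip_width: 0.545
finger_force: 30.0
```

{"method": "play_rows", "body": {"series": [-0.01,-0.04,0,1,-0.015,-0.085,0,2,-0.02,-0.13,0,3,-0.025,-0.175,0,4,-0.03,-0.22,0,5,-0.03,-0.26,0,5,-0.03,-0.295,0,5,-0.03,-0.31,-0.01,5]}}

```text
time: 21.95
ee_pos: [0.5568, 0.0828, 0.0737]
ee_rot: [0.001, 1.0, -0.001, 0.0]
force: [0.5, 0.3, 0.0]
grip_width: 0.549
finger_force: 30.0
```

{"method": "play_rows", "body": {"series": [0,-0.002,-0.02,0,0,-0.002,-0.035,0,0,-0.002,-0.045,0,0,-0.002,-0.049,0,0,-0.002,-0.051,0,0,-0.002,-0.0515,0]}}

```text
time: 22.55
ee_pos: [0.5568, 0.0857, 0.0224]
ee_rot: [-0.0, 1.0, 0.002, 0.0]
force: [0.9, 0.3, -0.6]
grip_width: 0.547
finger_force: 30.0
```

{"method": "play_rows", "body": {"series": [0,0,0,0,0,0,0,0,0,0,0,0,0,0,0,0,0,0,0.005,0,0,0,0.02,0,0,0,0.04,0,0,0,0.07,0], "claw": 0.068}}

```text
time: 23.35
ee_pos: [0.5559, 0.085, 0.0929]
ee_rot: [0.0, 1.0, 0.001, -0.001]
force: [0.4, -0.8, -0.0]
grip_width: 0.776
finger_force: 0.0
```

{"method": "play_rows", "body": {"series": [-0.03,0,0.05,8,-0.06,-0.02,0.1,16,-0.08,-0.06,0.15,24,-0.08,-0.105,0.17,32,-0.07,-0.15,0.17,41,-0.05,-0.195,0.17,41,-0.02,-0.235,0.17,41,0.01,-0.27,0.17,41], "claw": 0.075}}

```text
time: 24.15
ee_pos: [0.5546, -0.171, 0.2645]
ee_rot: [0.001, 0.936, 0.351, 0.002]
force: [1.3, 0.9, 0.7]
grip_width: 0.865
finger_force: 0.0
```

{"method": "play_rows", "body": {"series": [0.02,-0.04,-0.01,0,0.033,-0.08,-0.03,0,0.033,-0.08,-0.04,0,0.033,-0.08,-0.04,0,0.033,-0.08,-0.04,0]}}

```text
time: 24.65
ee_pos: [0.5875, -0.2473, 0.223]
ee_rot: [-0.0, 0.936, 0.352, 0.001]
force: [0.4, 0.5, -0.4]
grip_width: 0.87
finger_force: 0.0
```

```bash
python3 -c "
from h import *
look('w6',(.641,-.230))"
```

```text
tcp [ 0.5875 -0.2473  0.223 ] tool_y deg -48.8 j7 -0.39 | piece 643.7 -230.0 size 64.5 47.3 long yaw 41.4
```

View pics/w6.png

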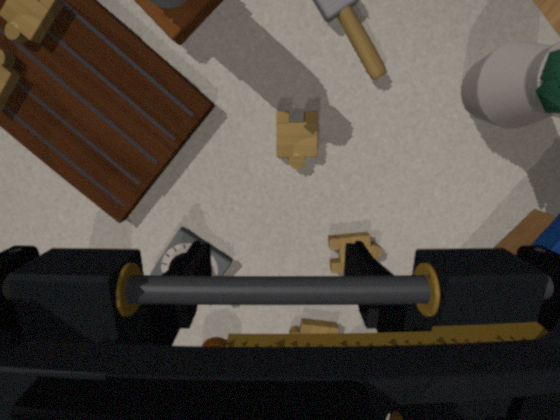

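Piece 3 at (297,137) aligned with the tool, nothing within finger range. Descending.

{"method": "play_rows", "body": {"series": [0.03,0.01,-0.03,0,0.056,0.018,-0.07,0,0.056,0.018,-0.11,0,0.056,0.018,-0.15,0,0.056,0.018,-0.17,0,0.056,0.018,-0.17,0]}}

```text
time: 25.3
ee_pos: [0.6422, -0.2281, 0.0499]
ee_rot: [-0.001, 0.936, 0.352, -0.001]
force: [-0.3, 0.7, -0.3]
grip_width: 0.857
finger_force: 0.0
```

{"method": "play_rows", "body": {"series": [0.001,-0.001,-0.02,0,0.001,-0.001,-0.035,0,0.001,-0.001,-0.042,0,0.001,-0.001,-0.046,0,0.001,-0.001,-0.046,0]}}

```text
time: 25.8
ee_pos: [0.6444, -0.2313, 0.0061]
ee_rot: [0.0, 0.936, 0.351, 0.0]
force: [-0.1, -0.3, -0.7]
grip_width: 0.864
finger_force: 0.0
```

{"method": "play_rows", "body": {"series": [0,0,0,0,0,0,0,0,0,0,0,0,0,0,0,0,0,0,0,0,0,0,0,0,0,0,0,0,0,0,0,0], "claw": 0.03}}

```text
time: 26.6
ee_pos: [0.6444, -0.2314, 0.006]
ee_rot: [0.0, 0.936, 0.351, 0.0]
force: [-0.6, 0.7, 4.1]
grip_width: 0.545
finger_force: 30.0
```

{"method": "play_rows", "body": {"series": [0,0,0.01,0,0,0,0.03,0,0,0,0.05,0,0,0,0.07,0,0,0,0.08,0,0,0,0.08,0,0,0,0.08,0]}}

```text
time: 27.3
ee_pos: [0.644, -0.2312, 0.0852]
ee_rot: [-0.0, 0.936, 0.351, -0.0]
force: [0.3, 0.0, -0.4]
grip_width: 0.548
finger_force: 30.0
```

{"method": "play_rows", "body": {"series": [-0.03,0.0,0,-8,-0.065,0.02,0,-16,-0.1,0.05,0,-24,-0.13,0.09,0,-32,-0.15,0.13,0,-41,-0.165,0.17,0,-41,-0.169,0.205,0,-41,-0.169,0.23,0,-41]}}

```text
time: 28.1
ee_pos: [0.4736, 0.0013, 0.085]
ee_rot: [-0.0, 1.0, 0.002, -0.001]
force: [-0.2, 0.2, -0.3]
grip_width: 0.548
finger_force: 30.0
```

{"method": "play_rows", "body": {"series": [0,0,-0.01,0,0,0,-0.01,0,0,0,-0.01,0]}}

```text
time: 28.4
ee_pos: [0.4747, -0.0027, 0.0752]
ee_rot: [0.001, 1.0, 0.0, -0.001]
force: [0.4, -1.0, 0.1]
grip_width: 0.548
finger_force: 30.0
```

{"method": "play_rows", "body": {"series": [0,0.002,-0.02,0,0,0.002,-0.035,0,0,0.002,-0.045,0,0,0.002,-0.05,0,0,0.002,-0.0515,0,0,0.002,-0.0515,0]}}

```text
time: 29.0
ee_pos: [0.4755, 0.0003, 0.0246]
ee_rot: [0.0, 1.0, 0.001, 0.0]
force: [0.5, -0.3, -0.2]
grip_width: 0.549
finger_force: 30.0
```

{"method": "play_rows", "body": {"series": [0,0,0,0,0,0,0,0,0,0,0,0,0,0,0,0,0,0,0.005,0,0,0,0.02,0,0,0,0.04,0,0,0,0.07,0], "claw": 0.066}}

```text
time: 29.8
ee_pos: [0.4744, 0.0004, 0.0945]
ee_rot: [0.0, 1.0, 0.001, -0.001]
force: [-0.8, 1.0, 0.2]
grip_width: 0.76
finger_force: 0.0
```

{"method": "play_rows", "body": {"series": [0,-0.01,0.04,-8,0,-0.04,0.08,-16,0.01,-0.08,0.11,-24,0.02,-0.125,0.13,-32,0.03,-0.17,0.13,-42,0.04,-0.215,0.13,-42,0.05,-0.255,0.13,-42,0.06,-0.295,0.13,-42], "claw": 0.075}}

```text
time: 30.6
ee_pos: [0.5356, -0.296, 0.2248]
ee_rot: [0.0, 0.934, -0.357, 0.0]
force: [0.6, 0.2, 0.3]
grip_width: 0.866
finger_force: 0.0
```

{"method": "play_rows", "body": {"series": [0.01,-0.035,0,0,0.01,-0.045,0,0,0.01,-0.045,0,0,0.01,-0.045,0,0]}}

```text
time: 31.0
ee_pos: [0.5454, -0.3383, 0.2244]
ee_rot: [-0.0, 0.934, -0.357, -0.0]
force: [0.9, -0.2, -0.2]
grip_width: 0.865
finger_force: 0.0
```

```bash
python3 -c "
from h import *
look('w7',(.585,-.380))"
```

```text
tcp [ 0.5454 -0.3383  0.2244] tool_y deg -131.8 j7 -1.58 | piece 588.2 -382.6 size 46.7 64.4 long yaw -42.6
```

{"method": "play_rows", "body": {"series": [0.02,-0.02,-0.03,0,0.043,-0.042,-0.07,0,0.043,-0.042,-0.11,0,0.043,-0.042,-0.15,0,0.043,-0.042,-0.17,0,0.043,-0.042,-0.17,0,0.043,-0.042,-0.17,0]}}

```text
time: 31.75
ee_pos: [0.5892, -0.3803, 0.0556]
ee_rot: [-0.0, 0.934, -0.357, 0.0]
force: [-0.3, -0.3, 0.3]
grip_width: 0.859
finger_force: 0.0
```

{"method": "play_rows", "body": {"series": [-0.001,-0.001,-0.02,-0.5,-0.001,-0.001,-0.035,-0.5,-0.001,-0.001,-0.045,-0.5,-0.001,-0.001,-0.05,-0.5,-0.001,-0.001,-0.05,-0.5]}}

```text
time: 32.25
ee_pos: [0.5872, -0.3822, 0.0041]
ee_rot: [-0.0, 0.932, -0.361, -0.0]
force: [-0.3, 1.1, 1.1]
grip_width: 0.86
finger_force: 0.0
```

{"method": "play_rows", "body": {"series": [0,0,0,0,0,0,0,0,0,0,0,0,0,0,0,0,0,0,0,0,0,0,0,0,0,0,0,0,0,0,0,0], "claw": 0.03}}

```text
time: 33.05
ee_pos: [0.5874, -0.3825, 0.0046]
ee_rot: [0.0, 0.932, -0.361, 0.0]
force: [-0.3, 0.2, 3.3]
grip_width: 0.545
finger_force: 30.0
```

{"method": "play_rows", "body": {"series": [0,0,0.01,0,0,0,0.03,0,0,0,0.05,0,0,0,0.07,0,0,0,0.08,0,0,0,0.08,0,0,0,0.08,0]}}

```text
time: 33.75
ee_pos: [0.5871, -0.3821, 0.0837]
ee_rot: [-0.0, 0.932, -0.361, -0.0]
force: [0.6, 0.3, -0.6]
grip_width: 0.551
finger_force: 30.0
```

{"method": "play_rows", "body": {"series": [0,0.03,0,8,0,0.07,0,16,-0.01,0.11,0,24,-0.03,0.15,0,32,-0.05,0.19,0,42.4,-0.07,0.23,0,42.4,-0.09,0.265,0,42.4,-0.11,0.295,0,42.4]}}

```text
time: 34.55
ee_pos: [0.4756, -0.0852, 0.0833]
ee_rot: [-0.0, 1.0, 0.001, -0.001]
force: [0.6, 0.5, 0.5]
grip_width: 0.546
finger_force: 30.0
```

{"method": "play_rows", "body": {"series": [-0.002,0.002,-0.01,0,-0.002,0.002,-0.01,0,-0.002,0.002,-0.01,0]}}

```text
time: 34.85
ee_pos: [0.4752, -0.0863, 0.074]
ee_rot: [0.0, 1.0, -0.0, -0.0]
force: [-0.1, -0.8, 0.1]
grip_width: 0.549
finger_force: 30.0
```

Cmd z ≈ 0.0746; contact at ≈ 0.0226.

{"method": "play_rows", "body": {"series": [0,0,-0.02,0,0,0,-0.035,0,0,0,-0.045,0,0,0,-0.05,0,0,0,-0.0515,0,0,0,-0.0515,0]}}

```text
time: 35.45
ee_pos: [0.4756, -0.0858, 0.0231]
ee_rot: [0.0, 1.0, 0.0, 0.0]
force: [-0.1, -0.2, -0.4]
grip_width: 0.548
finger_force: 30.0
```

{"method": "play_rows", "body": {"series": [0,0,0,0,0,0,0,0,0,0,0,0,0,0,0,0,0,0,0.005,0,0,0,0.02,0,0,0,0.04,0,0,0,0.07,0], "claw": 0.066}}

```text
time: 36.25
ee_pos: [0.4743, -0.0854, 0.093]
ee_rot: [0.0, 1.0, 0.0, -0.001]
force: [0.8, -0.3, -0.8]
grip_width: 0.758
finger_force: 0.0
```

{"method": "play_rows", "body": {"series": [0,-0.03,0.04,8.5,0,-0.07,0.08,17,0,-0.11,0.11,25.5,0,-0.15,0.13,34,0,-0.19,0.13,42.5,0,-0.23,0.13,51,0,-0.27,0.13,59.5,0,-0.3,0.13,68], "claw": 0.075}}

```text
time: 37.05
ee_pos: [0.475, -0.3874, 0.2232]
ee_rot: [0.0, 0.851, 0.526, -0.0]
force: [0.9, 0.0, 0.2]
grip_width: 0.859
finger_force: 0.0
```

{"method": "play_rows", "body": {"series": [0,-0.03,0,8.5,0,-0.06,0,17,0.005,-0.08,0,25.5,0.01,-0.089,0,34,0.01,-0.089,0,42.5,0.01,-0.089,0,51,0.01,-0.089,0,55,0.01,-0.089,0,55]}}

```text
time: 37.85
ee_pos: [0.4851, -0.4745, 0.2232]
ee_rot: [0.0, 0.514, 0.858, 0.0]
force: [0.6, 0.1, 1.2]
grip_width: 0.865
finger_force: 0.0
```

```bash
python3 -c "
from h import *
look('w8',(.455,-.430))
P,im,dep=load('top0');C=cloud(P,dep)
for r in (slice(225,262),slice(238,275)):
  x=C[r,450:525].reshape(-1,3);x=x[x[:,2]>.05];
  print(x.min(0).round(3),x.max(0).round(3))
"
```

```text
tcp [ 0.4851 -0.4745  0.2232] tool_y deg 28.2 j7 1.36 | piece 456.3 -429.4 size 47.2 64.8 long yaw -57.3
[ 0.391 -0.655  0.05 ] [ 0.462 -0.018  1.414]
[ 0.365 -0.655  0.05 ] [ 0.453 -0.018  1.414]
```

View pics/w8.png

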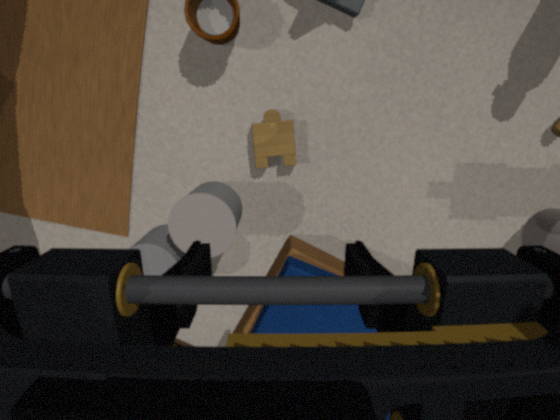

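Piece 5 at (273,143) tab up; a grey cup top at (203,220) sits close to where the gripper body will be, so I'll check its distance and height.

```bash
python3 -c "
from h import *
P,im,dep=load('w8');C=cloud(P,dep)
x=C[170:240,150:245].reshape(-1,3);x=x[(x[:,2]>.05)&(x[:,2]<.2)]
print(x[:,2].max(),len(x)); t=x[x[:,2]>x[:,2].max()-.01]; print(cv2.minEnclosingCircle(t[:,:2].astype(np.float32)*1000))
c=np.array([.456,-.429])
for d in (32.7,):
  a=np.radians(d); ty=np.array([np.cos(a),np.sin(a)]); tx=np.array([-ty[1],ty[0]])
  r=(x[:,:2]-c); u=np.c_[r@tx,r@ty]; i=(np.abs(u[:,0])<.06)&(np.abs(u[:,1])<.12)
  print(i.sum(), u[np.hypot(*u.T).argmin()], u[i][:5])
"
```

```text
0.07564017051432698 2958
((431.2560729980469, -540.9614868164062), 36.061012268066406)
716 [-0.05584931 -0.05580993] [[-0.04643952 -0.07986756]
 [-0.04622221 -0.07837529]
 [-0.04632231 -0.0773045 ]
 [-0.04657652 -0.07642974]
 [-0.04693194 -0.07447408]]
```

Cup clears the body by 9 mm (and is barely body height). Going.

{"method": "play_rows", "body": {"series": [-0.015,0.024,-0.03,4.5,-0.03,0.048,-0.06,4.5,-0.03,0.048,-0.1,4.5,-0.03,0.048,-0.14,4.5,-0.03,0.048,-0.17,4.5,-0.03,0.048,-0.17,4.5,-0.03,0.048,-0.17,4.5]}}

```text
time: 38.6
ee_pos: [0.4554, -0.4267, 0.0537]
ee_rot: [-0.0, 0.48, 0.877, -0.0]
force: [0.8, 0.0, 1.2]
grip_width: 0.858
finger_force: 0.0
```

{"method": "play_rows", "body": {"series": [0,0,-0.02,0,0,0,-0.035,0,0,0,-0.044,0,0,0,-0.048,0,0,0,-0.048,0]}}

```text
time: 39.1
ee_pos: [0.4553, -0.4265, 0.0048]
ee_rot: [-0.0, 0.48, 0.877, 0.0]
force: [0.4, 0.1, 0.6]
grip_width: 0.862
finger_force: 0.0
```

{"method": "play_rows", "body": {"series": [0,0,0,0,0,0,0,0,0,0,0,0,0,0,0,0,0,0,0,0,0,0,0,0,0,0,0,0,0,0,0,0], "claw": 0.03}}

```text
time: 39.9
ee_pos: [0.4554, -0.4265, 0.0051]
ee_rot: [0.0, 0.48, 0.877, 0.0]
force: [-1.4, 0.2, 3.8]
grip_width: 0.55
finger_force: 30.0
```

{"method": "play_rows", "body": {"series": [0,0,0.01,0,0,0,0.03,0,0,0,0.05,0,0,0,0.07,0,0,0,0.08,0,0,0,0.08,0,0,0,0.08,0]}}

```text
time: 40.6
ee_pos: [0.4551, -0.4261, 0.0843]
ee_rot: [-0.0, 0.48, 0.877, 0.0]
force: [-0.0, 1.4, 0.5]
grip_width: 0.547
finger_force: 30.0
```

{"method": "play_rows", "body": {"series": [0.02,0.03,0,8,0.04,0.07,0,16,0.06,0.11,0,24,0.08,0.15,0,32,0.095,0.19,0,40,0.098,0.23,0,48,0.098,0.27,0,56,0.098,0.305,0,57.3]}}

```text
time: 41.4
ee_pos: [0.5525, -0.1189, 0.0835]
ee_rot: [-0.001, -0.003, 1.0, 0.0]
force: [-0.1, -1.1, -0.9]
grip_width: 0.548
finger_force: 30.0
```

{"method": "play_rows", "body": {"series": [0,0.025,0,0,0,0.036,-0.01,0,0,0.036,-0.01,0,0,0.036,-0.01,0]}}

```text
time: 41.8
ee_pos: [0.5526, -0.087, 0.0739]
ee_rot: [-0.001, 0.001, 1.0, -0.0]
force: [-0.4, -1.2, -0.8]
grip_width: 0.551
finger_force: 30.0
```

{"method": "play_rows", "body": {"series": [0,0,-0.02,0,0,0,-0.035,0,0,0,-0.045,0,0,0,-0.05,0,0,0,-0.0515,0,0,0,-0.0515,0]}}

```text
time: 42.4
ee_pos: [0.5535, -0.0857, 0.0236]
ee_rot: [0.0, 0.001, 1.0, -0.0]
force: [0.0, 0.0, -0.2]
grip_width: 0.551
finger_force: 30.0
```

{"method": "play_rows", "body": {"series": [0,0,0,0,0,0,0,0,0,0,0,0,0,0,0,0,0,0,0.005,0,0,0,0.02,0,0,0,0.04,0,0,0,0.07,0], "claw": 0.066}}

```text
time: 43.2
ee_pos: [0.5526, -0.0854, 0.0942]
ee_rot: [-0.001, 0.0, 1.0, 0.0]
force: [0.2, 0.9, -0.5]
grip_width: 0.757
finger_force: 0.0
```

{"method": "play_rows", "body": {"series": [0,-0.01,0.04,0,-0.01,-0.04,0.08,0,-0.03,-0.08,0.1,0,-0.06,-0.12,0.1,0,-0.073,-0.148,0.1,0,-0.073,-0.148,0.1,0,-0.073,-0.148,0.1,0], "claw": 0.045}}

```text
time: 43.9
ee_pos: [0.4803, -0.2337, 0.1945]
ee_rot: [0.001, 0.001, 1.0, 0.0]
force: [0.2, 0.2, 0.1]
grip_width: 0.515
finger_force: 0.0
```

Run:
```python
from h import *
s=readout.read_state();print(s["ee_pos"].round(4),s["qpos"].round(2),s["time"])
P,im,dep=snap("wrist","w9"); C=cloud(P,dep)
x=C.reshape(-1,3); ok=(x[:,2]>.053)&(x[:,2]<.067)&(np.hypot(x[:,0]-.43,x[:,1]+.232)<.04)
x=x[ok]; print(len(x),cv2.minAreaRect(x[:,:2].astype(np.float32)*1000))
ys,xs=np.nonzero(ok.reshape(dep.shape)); print(xs.min(),xs.max(),ys.min(),ys.max())
cy,cx=int(ys.mean()),int(xs.mean()); y0,x0=max(cy-60,0),cx-60; print(y0,x0)
cr=cv2.resize(im[y0:y0+120,x0:x0+120],None,fx=4.5,fy=4.5,interpolation=cv2.INTER_CUBIC); cv2.imwrite("pics/k1.png",cr[:,:,::-1])
```

```text
[ 0.4803 -0.2337  0.1945] [ 0.11  0.15  0.29  1.76 -0.04  1.24  1.97] 43.9
804 ((430.94158935546875, -234.90872192382812), (50.1683464050293, 14.219327926635742), 57.0153923034668)
252 302 128 165
86 217
```

View pics/k1.png

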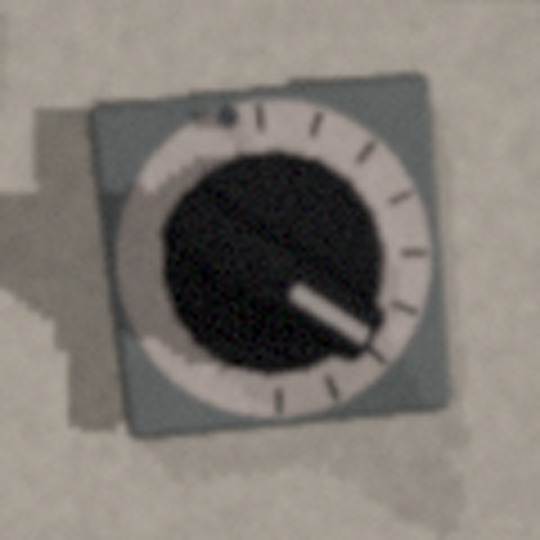

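The crop shows the pin at (228,115), knob centre ≈(275,262) and the stripe pointing to (370,340): the knob needs ≈+141° anticlockwise. Turning the tool to −33° (across the bar) first.

{"method": "play_rows", "body": {"series": [-0.01,0,0,-8.5,-0.02,0,0,-17,-0.03,0,0,-25.5,-0.04,0,0,-34,-0.0495,-0.001,0,-42.5,-0.0495,-0.001,0,-51,-0.0495,-0.001,0,-59.5,-0.0495,-0.001,0,-68]}}

```text
time: 44.75
ee_pos: [0.4317, -0.2329, 0.1937]
ee_rot: [0.0, 0.561, 0.828, 0.0]
force: [0.4, -0.3, -0.0]
grip_width: 0.52
finger_force: 0.0
```

{"method": "play_rows", "body": {"series": [0,0,-0.03,-8.5,0,0,-0.06,-17,0,0,-0.08,-25.5,0,0,-0.1,-34,0,0,-0.1,-42.5,0,0,-0.1,-51,0,0,-0.1,-55,0,0,-0.1,-55]}}

```text
time: 45.55
ee_pos: [0.4317, -0.233, 0.0935]
ee_rot: [-0.0, 0.879, 0.478, 0.0]
force: [-0.4, -0.3, 0.1]
grip_width: 0.516
finger_force: 0.0
```

Run:
```python
from h import *
s=readout.read_state();q=s["ee_rot"];print(s["ee_pos"].round(4),np.degrees(2*np.arctan2(q[2],q[1]))-90,s["qpos"].round(2))
```

```text
[ 0.4317 -0.233   0.0935] -32.953054560827205 [ 0.03  0.16  0.41  1.98 -0.07  1.02 -0.11]
```

{"method": "play_rows", "body": {"series": [-0.001,-0.0015,-0.02,0,-0.001,-0.0015,-0.04,0,-0.001,-0.0015,-0.055,0,-0.001,-0.0015,-0.06,0,-0.001,-0.0015,-0.06,0]}}

```text
time: 46.05
ee_pos: [0.4298, -0.2352, 0.0331]
ee_rot: [-0.0, 0.878, 0.478, -0.0]
force: [0.1, -0.1, 0.3]
grip_width: 0.521
finger_force: 0.0
```

{"method": "play_rows", "body": {"series": [0,0,0,0,0,0,0,0,0,0,0,0,0,0,0,0,0,0,0,0,0,0,0,0,0,0,0,0,0,0,0,0], "claw": 0.0, "grip_force": 25}}

```text
time: 46.85
ee_pos: [0.4289, -0.2352, 0.0334]
ee_rot: [-0.001, 0.879, 0.477, -0.0]
force: [-6.0, 3.0, 8.0]
grip_width: 0.162
finger_force: 25.0
```

Gripped (14 mm). Turning anticlockwise.

{"method": "play_rows", "body": {"series": [0,0,0,8,0,0,0,16,0,0,0,24,0,0,0,32,0,0,0,40,0,0,0,48,0,0,0,56,0,0,0,64]}}

```text
time: 47.65
ee_pos: [0.4307, -0.2353, 0.0335]
ee_rot: [0.001, 0.49, 0.872, 0.001]
force: [4.4, 2.7, -2.5]
grip_width: 0.159
finger_force: 25.0
```

{"method": "play_rows", "body": {"series": [0,0,0,8,0,0,0,16,0,0,0,24,0,0,0,32,0,0,0,40,0,0,0,48,0,0,0,56,0,0,0,64]}}

```text
time: 48.45
ee_pos: [0.4315, -0.2337, 0.0335]
ee_rot: [0.001, -0.047, 0.999, 0.001]
force: [6.5, 8.9, -1.9]
grip_width: 0.159
finger_force: 25.0
```

{"method": "play_rows", "body": {"series": [0,0,0,4,0,0,0,7,0,0,0,9,0,0,0,11,0,0,0,11,0,0,0,11]}}

```text
time: 49.05
ee_pos: [0.4313, -0.2337, 0.0335]
ee_rot: [0.001, -0.139, 0.99, 0.001]
force: [6.2, 9.3, -2.0]
grip_width: 0.19
finger_force: 28.0
```

Run:
```python
from h import *
s=readout.read_state();q=s["ee_rot"];print(s["ee_pos"].round(4),np.degrees(2*np.arctan2(q[2],q[1]))-90,s["qpos"].round(2),s["force"].round(1),s["moment"].round(2))
```

```text
[ 0.4313 -0.2337  0.0335] 105.98896282889439 [ 0.35  0.24  0.06  2.01 -0.02  0.89  2.27] [ 6.2  9.3 -2. ] [ 1.93 -1.21 -0.79]
```

The stop is reached (moment −0.8 Nm, bar twisting in the pads). Opening and lifting, then checking the stripe.

{"method": "play_rows", "body": {"series": [0,0,0,0,0,0,0,0,0,0,0,0,0,0,0,0,0,0,0.02,0,0,0,0.06,0,0.02,0,0.1,-4,0.05,0,0.16,-8], "claw": 0.05}}

```text
time: 49.85
ee_pos: [0.4715, -0.2362, 0.1793]
ee_rot: [-0.001, -0.067, 0.998, 0.0]
force: [0.9, -1.2, 0.4]
grip_width: 0.574
finger_force: 0.0
```

{"method": "play_rows", "body": {"series": [0,0,0,-8,0,0,0,-8,0,0,0,-8]}}

```text
time: 50.15
ee_pos: [0.4712, -0.2359, 0.1771]
ee_rot: [-0.001, -0.001, 1.0, 0.0]
force: [0.0, -1.7, -0.5]
grip_width: 0.573
finger_force: 0.0
```

Run:
```python
from h import *
s=readout.read_state();q=s["ee_rot"];print(s["ee_pos"].round(4),np.degrees(2*np.arctan2(q[2],q[1]))-90,s["time"])
P,im,dep=snap("wrist","w10"); C=cloud(P,dep)
x=C.reshape(-1,3); ok=(x[:,2]>.053)&(x[:,2]<.067)&(np.hypot(x[:,0]-.43,x[:,1]+.232)<.04)
ys,xs=np.nonzero(ok.reshape(dep.shape)); print(cv2.minAreaRect(x[ok][:,:2].astype(np.float32)*1000))
cy,cx=int(ys.mean()),int(xs.mean()); y0,x0=max(cy-60,0),cx-60
a=cv2.resize(im[y0:y0+120,x0:x0+120],(400,400),interpolation=cv2.INTER_CUBIC)
P,im,dep=snap("top","top3")
b=cv2.resize(im[130:300,120:310+20],(400,324),interpolation=cv2.INTER_CUBIC); b=cv2.copyMakeBorder(b,0,76,0,0,cv2.BORDER_CONSTANT)
cv2.imwrite("pics/k2.png",np.hstack([a,b])[:,:,::-1])
```

```text
[ 0.4712 -0.2359  0.1771] 90.1542395609826 50.15
((430.8030090332031, -234.90443420410156), (50.03220748901367, 14.017515182495117), 5.458550453186035)
```

View pics/k2.png

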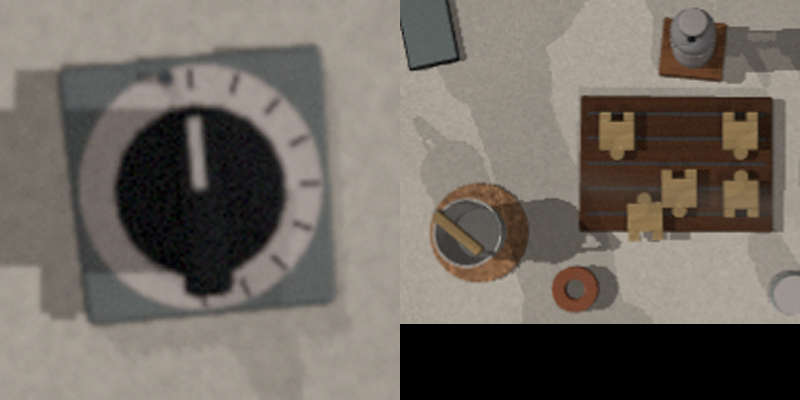

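Knob: the bar is now square with the box, on the first tick of a 0–3.2 rad tick range, and did not yield further under torque, so it is at the stop. But piece 2 has been knocked: it now overhangs the board's near edge (crop (645,218)). Going to mend it.

{"method": "play_rows", "body": {"series": [0,0.03,0.03,0,0,0.07,0.04,0,0.01,0.115,0.04,0,0.02,0.16,0.04,0,0.02,0.205,0.04,0,0.02,0.245,0.04,0,0.02,0.27,0.04,0,0.02,0.28,0.04,0], "claw": 0.057}}

```text
time: 51.05
ee_pos: [0.4914, 0.0466, 0.2173]
ee_rot: [-0.001, -0.002, 1.0, 0.0]
force: [0.2, -0.0, 0.0]
grip_width: 0.656
finger_force: 0.0
```

{"method": "play_rows", "body": {"series": [0,0,0,0,0,0,0,0]}}

```text
time: 51.25
ee_pos: [0.4921, 0.0424, 0.2177]
ee_rot: [-0.0, 0.001, 1.0, -0.0]
force: [-0.9, -0.2, -0.7]
grip_width: 0.656
finger_force: 0.0
```

Run:
```python
from h import *
look('w11',(.44,.045),r=.048,zlo=.026,zhi=.043,z=.034)
P,im,dep=load('w11'); C=cloud(P,dep)
ok=(C[...,2]>.026)&(C[...,2]<.045)&(np.hypot(C[...,0]-.44,C[...,1]-.045)<.09); ys,xs=np.nonzero(ok); print(xs.min(),xs.max(),ys.min(),ys.max())
x=C[ok]; print(np.percentile(x[:,2],[5,50,95]))
cv2.imwrite("pics/w11c.png",cv2.resize(im[40:250,150:420],(800,622))[:600,:,::-1])
```

```text
tcp [0.4921 0.0424 0.2177] tool_y deg 89.9 j7 1.38 | piece 446.6 33.9 size 67.3 72.5 long yaw -85.1
217 304 114 203
[0.03193441 0.03328051 0.03453925]
```

View pics/w11c.png

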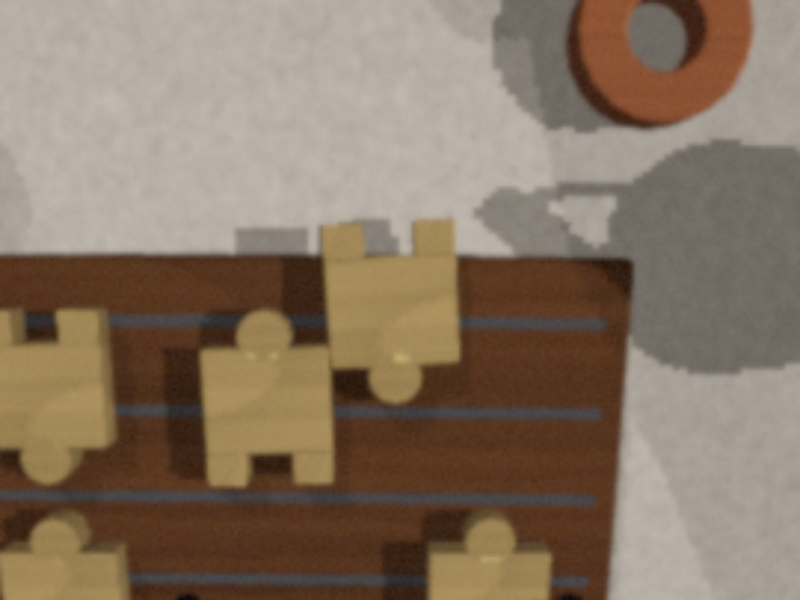

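Knocked piece: body corners (322,225)–(460,360) in the crop, turned ≈3°, touching its neighbour's corner at (330,350). It can be pinched on its near half, at about row 276, above the neighbour's tab.

Run:
```python
from h import *
P,im,dep=load('w11')
f=lambda U,V:(150+(U+.5)*270/800-.5,40+(V+.5)*210/622-.5)
for n,p in dict(grip=(391.5,276),L=(325.5,276),R=(457,276),BL=(332,366),BR=(460,360),tabp3top=(265,311),p3R=(331,420),p3L=(206,420)).items(): print(n,onplane(P,[f(*p)],.034)[0].round(4))
s=readout.read_state();print(s["ee_pos"])
```

```text
grip [0.4314 0.0458 0.034 ]
L [0.4313 0.022  0.034 ]
R [0.4314 0.0694 0.034 ]
BL [0.4639 0.0238 0.034 ]
BR [0.4617 0.0711 0.034 ]
tabp3top [ 4.437e-01 -3.000e-04  3.400e-02]
p3R [0.4841 0.0232 0.034 ]
p3L [ 0.484  -0.0238  0.034 ]
[0.49214323 0.04211764 0.21777589]
```

{"method": "play_rows", "body": {"series": [-0.03,0.002,-0.03,3,-0.061,0.0035,-0.06,3,-0.061,0.0035,-0.1,3,-0.061,0.0035,-0.14,3,-0.061,0.0035,-0.155,3,-0.061,0.0035,-0.155,3,-0.061,0.0035,-0.155,3], "claw": 0.056}}

```text
time: 52.0
ee_pos: [0.4316, 0.0467, 0.0637]
ee_rot: [0.0, -0.025, 1.0, 0.0]
force: [-0.2, -0.2, 0.2]
grip_width: 0.64
finger_force: 0.0
```

{"method": "play_rows", "body": {"series": [-0.0005,-0.001,-0.015,0,-0.0005,-0.001,-0.028,0,-0.0005,-0.001,-0.036,0,-0.0005,-0.001,-0.04,0,-0.0005,-0.001,-0.04,0]}}

```text
time: 52.5
ee_pos: [0.4309, 0.0465, 0.0234]
ee_rot: [0.0, -0.026, 1.0, 0.0]
force: [-0.3, -0.1, -0.3]
grip_width: 0.645
finger_force: 0.0
```

{"method": "play_rows", "body": {"series": [0,0,0,0,0,0,0,0,0,0,0,0,0,0,0,0,0,0,0,0,0,0,0,0,0,0,0,0,0,0,0,0], "claw": 0.03, "grip_force": 30}}

```text
time: 53.3
ee_pos: [0.4311, 0.0466, 0.0236]
ee_rot: [0.0, -0.026, 1.0, 0.0]
force: [-0.6, -0.5, 6.5]
grip_width: 0.55
finger_force: 30.0
```

{"method": "play_rows", "body": {"series": [0,0,0.01,0,0,0,0.02,0,0,0,0.035,0,0,0,0.04,0,0,0,0.04,0]}}

```text
time: 53.8
ee_pos: [0.4313, 0.0467, 0.0641]
ee_rot: [0.001, -0.026, 1.0, 0.0]
force: [1.5, 0.0, -1.5]
grip_width: 0.549
finger_force: 30.0
```

{"method": "play_rows", "body": {"series": [0.015,0.02,0,-2,0.032,0.039,0,-3,0.032,0.039,-0.01,-3,0.032,0.039,-0.025,-3,0.032,0.039,-0.034,-3,0.032,0.039,-0.038,-3,0.032,0.039,-0.0395,-3,0.032,0.039,-0.0395,-3]}}

```text
time: 54.6
ee_pos: [0.4623, 0.0853, 0.0238]
ee_rot: [-0.0, 0.001, 1.0, -0.0]
force: [0.4, 0.3, 0.7]
grip_width: 0.543
finger_force: 30.0
```

{"method": "play_rows", "body": {"series": [0,0,0,0,0,0,0,0,0,0,0,0,0,0,0,0,0,0,0.005,0,0,0,0.02,0,0,0,0.05,0,0,0,0.1,0], "claw": 0.066}}

```text
time: 55.4
ee_pos: [0.4607, 0.0852, 0.1228]
ee_rot: [-0.002, 0.0, 1.0, -0.0]
force: [1.1, 0.1, -0.1]
grip_width: 0.756
finger_force: 0.0
```

{"method": "play_rows", "body": {"series": [0,0,0.04,0,0,0,0.09,0,0,0,0.13,0,0,0,0.15,0,0,0,0.15,0]}}

```text
time: 55.9
ee_pos: [0.4639, 0.086, 0.2772]
ee_rot: [0.003, 0.0, 1.0, 0.001]
force: [0.0, -0.3, -0.7]
grip_width: 0.759
finger_force: 0.0
```

Run:
```python
from h import *
s=readout.read_state();print(s["ee_pos"],s["qpos"].round(2))
P,im,dep=snap("scene","s2")
cv2.imwrite("pics/s2c.png",cv2.resize(im[120:330,130:410],(800,600),interpolation=cv2.INTER_CUBIC)[:,:,::-1])
```

```text
[0.46389762 0.08599056 0.27719734] [-0.06 -0.03 -0.22  1.76 -0.01  1.41  1.3 ]
```

View pics/s2c.png

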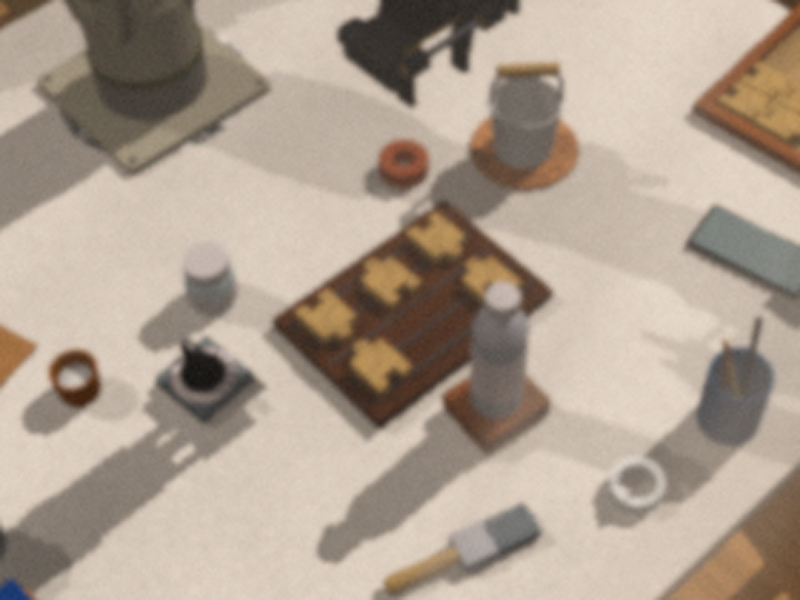

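All five pieces lie flat and separate on the board, the pail is upright on the mat, bystanders are in place. Closing the fingers and going above the cap.

{"method": "play_rows", "body": {"series": [0.03,-0.01,0.01,0,0.07,-0.03,0.01,0,0.11,-0.05,0.01,0,0.145,-0.07,0.01,0,0.18,-0.09,0,0,0.2,-0.1,0,0,0.212,-0.1075,0,0,0.212,-0.1075,0,0], "claw": 0.0}}

```text
time: 56.75
ee_pos: [0.6749, -0.0234, 0.2707]
ee_rot: [-0.002, 0.001, 1.0, -0.0]
force: [0.4, 0.6, 0.5]
grip_width: 0.116
finger_force: 0.0
```

{"method": "play_rows", "body": {"series": [0,0,0,0,0,0,0,0,0,0,0,0,0,0,0,0,0,0,0,0,0,0,0,0,0,0,-0.01,0,0,0,-0.015,0]}}

```text
time: 57.55
ee_pos: [0.6743, -0.0219, 0.2572]
ee_rot: [-0.001, 0.0, 1.0, 0.0]
force: [-0.5, 0.3, -0.6]
grip_width: 0.008
finger_force: 0.0
```

Run:
```python
from h import *
s=readout.read_state();print(s["ee_pos"],s["grip_width"])
P,im,dep=snap("top","top4"); C=cloud(P,dep)
print("knob",cv2.minAreaRect((lambda x:x[(x[:,2]>.052)&(x[:,2]<.07)][:,:2].astype(np.float32)*1000)(C[225:270,330:380].reshape(-1,3))))
# cap rechecked on the wrist image
P,im,dep=snap("wrist","w12"); C=cloud(P,dep).reshape(-1,3)
x=C[(np.abs(C[:,2]-.214)<.008)&(np.hypot(C[:,0]-.676,C[:,1]+.022)<.03)]; print(len(x), x.mean(0) if len(x) else '')
```

```text
[ 0.6743451  -0.02193356  0.25720655] 0.008203442734617745
knob ((428.9695739746094, -233.65493774414062), (47.29557800292969, 15.005183219909668), 4.14857816696167)
1455 [ 0.67204517 -0.02076344  0.21254976]
```

Cap is under the tool, knob unchanged. Pressing.

{"method": "play_rows", "body": {"series": [0.001,0,-0.015,0,0.001,0,-0.03,0,0.001,0,-0.04,0,0.001,0,-0.045,0,0.001,0,-0.048,0,0.001,0,-0.05,0,0.001,0,-0.0515,0,0.001,0,-0.0515,0]}}

```text
time: 58.45
ee_pos: [0.6755, -0.0219, 0.2081]
ee_rot: [0.0, 0.0, 1.0, 0.0]
force: [-5.3, 0.1, 8.0]
grip_width: 0.006
finger_force: 3.7
```

{"method": "play_rows", "body": {"series": [0,0,-0.001,0,0,0,-0.002,0,0,0,-0.003,0,0,0,-0.003,0,0,0,-0.003,0]}}

```text
time: 58.95
ee_pos: [0.6756, -0.0219, 0.2065]
ee_rot: [0.001, 0.0, 1.0, 0.0]
force: [-8.5, 1.2, 13.2]
grip_width: 0.005
finger_force: 6.7
```

{"method": "play_rows", "body": {"series": [0,0,-0.001,0,0,0,-0.0015,0,0,0,-0.0015,0]}}

```text
time: 59.25
ee_pos: [0.6757, -0.022, 0.2064]
ee_rot: [0.001, 0.001, 1.0, 0.0]
force: [-11.5, -0.2, 21.9]
grip_width: 0.005
finger_force: 10.6
```

{"method": "play_rows", "body": {"series": [0,0,0.004,0,0,0,0.01,0,0,0,0.02,0,0,0,0.04,0,0,0,0.07,0,-0.02,0,0.1,0,-0.05,0,0.1,0,-0.09,0,0.1,0]}}

```text
time: 60.05
ee_pos: [0.5858, -0.0218, 0.3033]
ee_rot: [0.001, 0.0, 1.0, 0.0]
force: [0.3, 0.5, 0.0]
grip_width: 0.001
finger_force: 0.0
```

{"method": "play_rows", "body": {"series": [-0.03,0.02,0,0,-0.06,0.06,0,0,-0.09,0.1,0,0,-0.12,0.14,0,0,-0.13,0.18,0,0,-0.13,0.22,0,0,-0.13,0.26,0,0,-0.13,0.26,0,0]}}

```text
time: 60.85
ee_pos: [0.4541, 0.2439, 0.3029]
ee_rot: [-0.0, -0.003, 1.0, 0.001]
force: [0.1, 0.4, -0.3]
grip_width: 0.004
finger_force: 0.0
```

Run:
```python
from h import *
s=readout.read_state();print(s["ee_pos"],s["time"])
P,im,dep=snap("top","top5"); C=cloud(P,dep)
x=C[120:180,250:300].reshape(-1,3); x=x[(x[:,2]>.195)&(x[:,2]<.24)]; print("cap z",np.median(x[:,2]),len(x))
cv2.imwrite("pics/c5.png",cv2.resize(im[130:300,80:450],None,fx=2.1,fy=2.1,interpolation=cv2.INTER_CUBIC)[:,:,::-1])
```

```text
[0.45408057 0.24386219 0.30285473] 60.85
cap z 0.21407477790963503 207
```

View pics/c5.png

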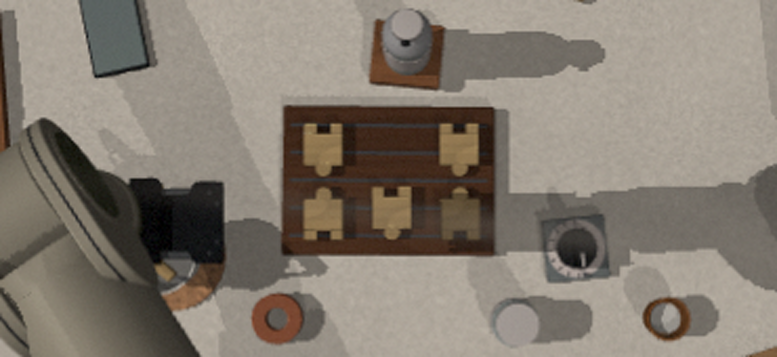

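The cap bottomed out (position held at 0.2064 while force rose to 22 N) and is back at 0.214. All five pieces are flat on the board, the knob is at its stop, and the pail is on the mat. Handing in.

```bash
python3 -c "
from h import *
print(robot.job_done())"
```

```text
the job is handed in; nothing more can be done
None
```

The job is handed in: the pail stands on the cork mat, all five loose pieces lie flat on the board, the counter knob is at its zero stop (it wouldn't turn further, though its stripe sits about 12° short of the steel pin), and the cap was last pressed fully down and sprang back up.

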